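# Measure a carton in the bench gauge

## Robot

A 6-joint arm with a two-finger parallel gripper is mounted at the origin on the work surface. World frame = base frame: x ahead of the robot, y to its left, z up, the work surface at z = 0. Lengths are in m, angles in rad, forces in N, time in s.
With the tool pointing down it reaches from about 0.225 to 0.875 m from the base axis. Payload 3.4 kg.
Tool frame: the origin (TCP) lies at the very end of the fingers, on their centre line; the grasp point (between the pads) lies 19 mm behind it; z points along the fingers, y is the direction in which the jaws open and shut (so a half turn about z gives the same grasp; the last joint's range is limited). The gripper opens to 85 mm and grips with 20 to 120 N. Pads are 22 mm wide; open, the fingers measure 114 mm over their backs; the gripper's body (76 mm by 85 mm) begins 54 mm behind the grasp point. The pads swing forward as they close: fully open they stand 13 mm farther back than shut.
Start: joints at [0.982, 0.276, 1.505, -0, 1.361, -0.121], TCP at [0.259, 0.513, 0.231] pointing down, gripper open.
Joint ranges: [-2.89, 2.89], [-0.75, 2.08], [0.22, 2.7], [-1.18, 4.32], [0.11, 2.71], [-2.7, 2.7]. Speed limits (rad/s): [2.57, 2.57, 3.14, 3.14, 3.14, 3.14].

## Interface

Orientations are given as a unit quaternion [w, x, y, z].
In Python, from rig import telemetry, cams, sign_off, spotter gives the robot as it stands.
- The arm moves only by the tool servo_tool, never from a script. Its argument "steps" is a list of rows, each a list of 6 numbers: the shift along the tool's x, y, z in mm, then the turn, a rotation vector about the tool's x, y, z in degrees. In form: [[x, y, z, ax, ay, az], ...]. A call has 1 to 8 rows; each row is the pose to reach, as a shift and turn from the pose commanded when the call began, along the tool's axes at that moment; what a row does not reach only later rows make up. A row lasts 1/10 s, in which the tool goes at most 50 mm and 8.59 degrees, less where a joint would pass 70% of its speed; a pose out of reach is approached as far as the arm can. A call with a gripper value outside its range is refused whole. "hand" is the closure in counts, from 0 (fully open) to 255 (shut), set as the call begins (left out, the last holds). The fingers move at their own pace and stop on an object; "grip_force" is the grip in N (left out, the last holds). Time passes only in rows, so rows that repeat a pose let the fingers close. It gives the time, the measured TCP pose, the force and the opening at its end, in the units of the state.
- telemetry.get_state(): the state, without advancing time (a new reading comes with each control period).
- cams.get_image(name): name is "scene" or "side" or "wrist"; returns (picture, depth): 384x512x3 uint8, red, green, blue; 384x512 float32, m along the optical axis (not along the pixel's ray), 0 where there is no reading.
- cams.camera_model(name): a dict with "camera_matrix" (3x3 intrinsics, pixels), "origin" and "rotation" of the camera in the world; the wrist camera has in their place "tool_from_camera" (4x4, takes a point from camera to tool coordinates, whose origin is the TCP and whose axes are the flange's). Camera axes: x right, y up, looking along -z (the intrinsics and any distortion apply to the point x, -y, -z); pixel columns grow to the right and rows downward; lengths in m; the calibration is good to about 2 mm. A picture is of the moment at which its call begins: read the wrist's pose just before it. camera_model takes no time and is no camera call.
- sign_off(): hands the job in, once; it reports no verdict.
Trained networks look in the newest picture that a camera, given by its name, has taken for a name from the list of things; names that differ only in an ending like _2 or _b are one class to them, and where a whole thing is asked for, a point or a joint stands for the part that bears it (a point fixed in the world has none). Each returns a list of dicts, best first, with "conf" (0 to 1); they miss things now and then, are a little off and sometimes report something else, mostly with a low value. They report only what shows in the picture. A call takes as long as a camera call. They do not tell look-alikes from the thing itself.
- spotter.outline_of(query, camera): "region" (384x512 bool, what is visible of it) and "rect" ([left, top, width, height] in pixels, round what is visible of it).
The state is a dict: "clock": time; "qpos": joint angles; "qd": joint speeds; "effort": joint torques, N m; "position": TCP position; "ee_rot": TCP orientation; "contact_force": force on the tool from outside, world axes, zero at the start; "moment": the same for the moment, N m; "width": finger opening in m.
Only numpy, scipy, OpenCV 4.12 (cv2) and the standard library are available. Lean on these libraries where they do the work, as an engineer would, in place of code of your own. Each camera call takes 0.05 s, during which the arm holds its last target.

## Task

Measure the length of the white carton in the bench gauge: push it along the bench with the fingers, without lifting or tipping it, until a long side lies flush against the gauge's rail and one end is home against the fixed end stop, with the blue sliding jaw pushed up to touch the other end. Leave everything else on the bench where it stands.

Things in the scene. Friction and masses are not known exactly. Their poses are not given: they have to be found in the camera images.
- gauge: Carton gauge fixed to the bench, like a big calliper. Origin: on the bench at the rail's front face; x points away from the robot square into the rail, y along the rail to the end stop, z up. Aluminium rail with yellow rule: x 0 to 40, y -300 to 200, 40 high. Steel end stop: upright plate across the +y end, 50 high, working face at y = 190, reaching from the rail to x = -130.
- gauge_corner (a point): The inner corner of the gauge at bench level, where the rail's front face meets the end stop's face; axes as the gauge's.
- jaw (a joint): Opening of the gauge in m: distance between the faces of the sliding jaw and the end stop, 0 (jaw on the stop) to 0.40. The jaw slides along the rail, takes about 3 N to move and stays where it is left.
- jaw_push (a point): Point on the outer face (away from the end stop) of the blue jaw, 65 in front of the rail, 30 above the bench. The jaw is an upright blade 12 thick across the rail's front, reaching 115 from the rail towards the robot, 4 to 49 above the bench; its inner face is 12 further along the gauge's +y. Its carriage with a black knob, 64 high, sits over the rail on the outer side, reaching 70 from the inner face.
- carton_center (a point): Centre of the white carton with blue patches and tape along its top: 100 (its x) x 160 (its y) x 65 high, flat on the bench, centre 32.5 up; 0.3 to 0.65 kg, too wide to grip. Starts between robot and rail, between jaw and end stop, turned up to 0.35 rad from the gauge's axes (its x roughly along the gauge's x).
- can_a: Bystander: red spray-foam can, 60 dia x 184 high, standing; origin under its centre.
- can_b: Bystander: red spray-foam can, 60 dia x 184 high, standing; origin under its centre.
- tape: Bystander: roll of brown packing tape lying flat, 100 dia x 48 high; origin under its centre.
- coupling: Bystander: grey plastic pipe coupling standing on end, 62 dia x 60 high; origin under its centre.
- elbow: Bystander: grey plastic pipe elbow lying flat, about 90 x 90 x 58 high; origin on the bench under its middle.
- small_carton: Bystander: small brown carton, 60 x 90 x 50 high; origin under its centre.
- plug: Bystander: grey plastic pipe plug, 62 dia x 42 high; origin under its centre.
- carton: The same white carton; origin under its centre, axes as above.
Things that resemble listed ones, but are neither listed nor needed, are in the scene too. There is more than one size of the carton; the job needs the smaller.

How it is judged:
At the end, for the whole second after the job is handed in: The carton rests flat on the bench in the gauge's corner: long side within 4 mm of the rail and square to it within 0.04 rad, end within 4 mm of the end stop, and the jaw closed up to the other end (opening under 164 mm for the 160 mm carton) (x of carton_center in the frame of gauge between -0.054 and -0.046 m and y of carton_center in the frame of gauge between 0.106 and 0.114 m and angle between the x axis of carton_center and the x axis of gauge, either way round below 0.04 rad and angle between carton_center's own z axis and vertical below 0.04 rad and height (world z) of carton_center below 0.037 m and value of joint jaw below 0.164 m and linear speed of carton below 0.01 m/s); the robot touches nothing.
It fails at once if the carton was lifted or tipped (height (world z) of carton_center above 0.045 m or angle between carton_center's own z axis and vertical above 0.15 rad).
It fails at once if a bystander was knocked over or shifted more than 25 mm (distance of any of can_a, can_b, tape, coupling, elbow, small_carton, plug from where it was at the start of the episode above 0.025 m or angle between any of can_a, can_b, tape, coupling, elbow, small_carton, plug's own z axis and vertical above 0.3 rad).
It also fails if it takes over 51 s, if anything falls off the work surface, if the arm or the gripper's body presses on something with over 40 N, if the wrist force passes 120 N, or if a joint passes its speed limit or range.

## Working session

There is one attempt and no reset: what is moved stays moved. The work goes in short steps, Python scripts to look and compute and a tool call to move; the robot and the scene stay as the last step left them, time stands still between calls to the robot, and variables do not carry over. Pictures are saved under pics/ and viewed, and the job is handed in when it is done.

Besides the shell and the picture viewer there is one more tool, called after "Call:" as name(argument=value, ...), one argument or row to a line, values as JSON. servo_tool: Moves the arm, as the interface text tells. Its arguments: {"type":"object","properties":{"steps":{"type":"array","items":{"type":"array","items":{"type":"number"}}},"hand":{"type":"number"},"grip_force":{"type":"number"}},"required":["steps"]}

```bash
mkdir -p pics; ls
python3 - <<'E'
from rig import telemetry, cams, spotter
import cv2, numpy as np
s=telemetry.get_state(); print(s)
for n in ["scene","side","wrist"]:
    p,d=cams.get_image(n); cv2.imwrite(f"pics/{n}0.png",p[...,::-1]); np.savez(f"{n}0.npz",p=p,d=d)
    print(n,cams.camera_model(n))
E
```

```text
pics
{'clock': 0.0, 'qpos': array([ 9.81994536e-01,  2.76584558e-01,  1.50615500e+00,  5.08264609e-06,
        1.36067218e+00, -1.20987648e-01]), 'qd': array([-0.00088127, -0.00202874, -0.00153828,  0.00088836,  0.00196288,
       -0.00177607]), 'effort': array([-1.34525420e-03, -4.16773868e+01, -2.45803320e+01, -5.58516222e-04,
        1.11068023e-02, -1.36103171e-06]), 'position': array([0.25898845, 0.51277692, 0.23043694]), 'ee_rot': array([-3.18388093e-04,  2.31780380e-01,  9.72767715e-01, -8.51997985e-04]), 'contact_force': array([-0.27926422, -0.38073582,  0.41057174]), 'moment': array([ 0.00171306,  0.03070165, -0.03482244]), 'width': 0.0852844690029089}
scene {'camera_matrix': array([[370.86748724,   0.        , 257.69507031],
       [  0.        , 370.86748724, 191.63569137],
       [  0.        ,   0.        ,   1.        ]]), 'origin': array([ 1.3390932 , -0.28253437,  0.7867371 ]), 'rotation': array([0.74344079, 0.34053085, 0.24579101, 0.52050101])}
side {'camera_matrix': array([[459.48610316,   0.        , 260.61900865],
       [  0.        , 459.48610316, 196.440681  ],
       [  0.        ,   0.        ,   1.        ]]), 'origin': array([-0.268452  , -0.82232389,  1.10025332]), 'rotation': array([ 0.85715075,  0.37114548, -0.14973437, -0.32422715])}
wrist {'camera_matrix': array([[303.94187515,   0.        , 254.19387216],
       [  0.        , 303.94187515, 191.44902796],
       [  0.        ,   0.        ,   1.        ]]), 'tool_from_camera': array([[-1.17298026e-03,  9.56430369e-01,  2.91958172e-01,
         7.46184183e-02],
       [ 9.99999312e-01,  1.12979326e-03,  3.16520906e-04,
         1.31448103e-03],
       [-2.71221683e-05,  2.91958342e-01, -9.56431036e-01,
        -1.42453296e-01],
       [ 0.00000000e+00,  0.00000000e+00,  0.00000000e+00,
         1.00000000e+00]])}
```

View pics/scene0.png

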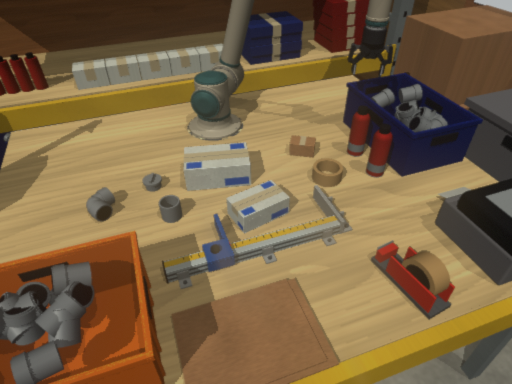

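View pics/side0.png

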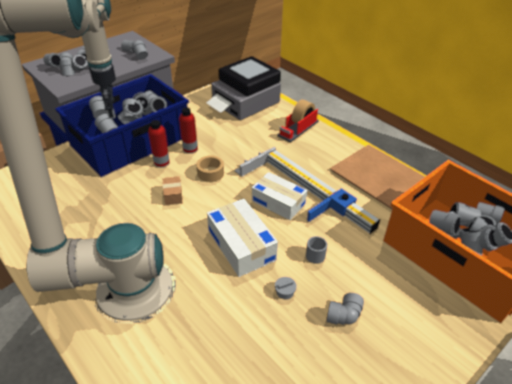

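View pics/wrist0.png

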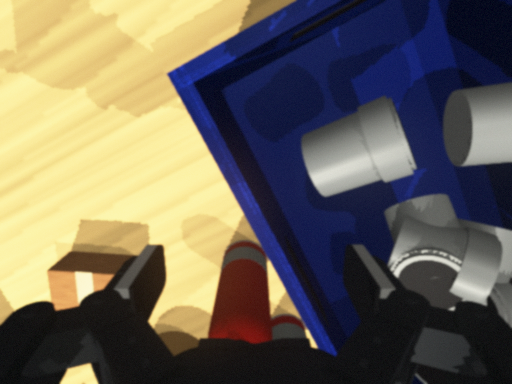

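```bash
cat > h.py <<'E'
import numpy as np, cv2
from scipy.spatial.transform import Rotation as R
from rig import telemetry, cams, spotter
def rot(q): 
    q=np.asarray(q); 
    return q if q.shape==(3,3) else R.from_quat([q[1],q[2],q[3],q[0]]).as_matrix()
def pose(name,s=None):
    m=cams.camera_model(name); K=m["camera_matrix"]
    if name=="wrist":
        T=m["tool_from_camera"]; Rt=rot(s["ee_rot"]); return K,Rt@T[:3,:3],Rt@T[:3,3]+s["position"]
    return K,rot(m["rotation"]),np.array(m["origin"])
def cloud(d,K,Rw,o):
    v,u=np.mgrid[:d.shape[0],:d.shape[1]]
    c=np.stack([(u-K[0,2])/K[0,0]*d,-(v-K[1,2])/K[1,1]*d,-d],-1)
    P=c@Rw.T+o; P[d<=0]=np.nan; return P
def proj(P,K,Rw,o):
    c=(np.atleast_2d(P)-o)@Rw; return np.stack([K[0,2]+K[0,0]*c[:,0]/-c[:,2],K[1,2]+K[1,1]*c[:,1]/c[:,2]],-1)
E
python3 - <<'E'
from h import *
X0,X1,Y0,Y1,S=0.1,0.95,-0.5,0.5,600  # px/m
best=None
H=int((X1-X0)*S);W=int((Y1-Y0)*S)
ims=[]
for n in ["scene","side"]:
    z=np.load(n+"0.npz"); K,Rw,o=pose(n); P=cloud(z["d"],K,Rw,o); np.save(n+"P.npy",P)
    im=np.zeros((H,W,3),np.uint8)
    # bench check
    zz=P[...,2]; print(n,"z median of bench",np.nanmedian(zz[np.abs(zz)<0.02]))
    p=P.reshape(-1,3); c=z["p"].reshape(-1,3)
    ok=np.isfinite(p).all(1)&(p[:,2]<0.3); p=p[ok];c=c[ok]
    o_=np.argsort(p[:,2]);p=p[o_];c=c[o_]
    r=((X1-p[:,0])*S).astype(int); q=((Y1-p[:,1])*S).astype(int)
    m=(r>=0)&(r<H)&(q>=0)&(q<W)
    for rr,qq,cc in zip(r[m],q[m],c[m]): im[rr-1:rr+2,qq-1:qq+2]=cc[::-1]
    cv2.imwrite(f"pics/top_{n}.png",im)
E
```

```text
scene z median of bench 0.0010015788992759345
side z median of bench 0.001105929482276502
```

Run:
```python
from h import *
for n in ["scene","side"]:
    cams.get_image(n); P=np.load(n+"P.npy")
    for q in ["carton","gauge","jaw","can_a","tape","coupling","elbow","small_carton","plug"]:
        for r in spotter.outline_of(q,n)[:3]:
            if r["conf"]<.3: continue
            p=P[r["region"]]; p=p[np.isfinite(p).all(1)]
            t=p[p[:,2]>np.percentile(p[:,2],95)-.006]
            print(n,q,round(r["conf"],2),np.round(r["rect"]),"z95",np.percentile(p[:,2],95).round(3),"topmid",np.median(t,0).round(3),"lo",np.percentile(p,3,0).round(3),"hi",np.percentile(p,97,0).round(3))
            if q in("carton","gauge","jaw"):
                b=cv2.minAreaRect(t[:,:2].astype(np.float32)*1000); print("   top rect",np.round(b[0]),np.round(b[1]),round(b[2],1))
                np.save(f"m_{n}_{q}_{int(r['rect'][0])}.npy",r["region"])
print(telemetry.get_state()["clock"])
```

```text
scene carton 0.92 [227. 177.  62.  54.] z95 0.067 topmid [ 0.565 -0.015  0.065] lo [ 0.515 -0.095  0.005] hi [0.623 0.066 0.068]
   top rect [560. -12.] [102. 162.] 13.4
scene carton 0.83 [184. 142.  65.  46.] z95 0.089 topmid [ 0.343 -0.081  0.087] lo [ 0.276 -0.186  0.007] hi [0.42  0.013 0.089]
   top rect [337. -79.] [213. 138.] 78.0
scene gauge 0.95 [162. 188. 193.  99.] z95 0.053 topmid [ 0.697 -0.157  0.052] lo [ 0.592 -0.298  0.003] hi [0.738 0.186 0.054]
   top rect [648. -10.] [167. 402.] 1.9
scene jaw 0.87 [205. 215.  31.  55.] z95 0.062 topmid [ 0.708 -0.181  0.064] lo [ 0.583 -0.208  0.002] hi [ 0.734 -0.14   0.064]
   top rect [ 706. -172.] [58. 32.] 78.1
scene jaw 0.64 [291. 134.  23.  24.] z95 0.052 topmid [0.307 0.253 0.05 ] lo [0.271 0.204 0.004] hi [0.349 0.291 0.053]
   top rect [305. 252.] [89. 68.] 58.6
scene can_a 0.97 [346. 106.  23.  50.] z95 0.18 topmid [0.38  0.433 0.183] lo [0.362 0.407 0.004] hi [0.405 0.453 0.183]
scene can_a 0.92 [364. 125.  26.  47.] z95 0.181 topmid [0.51  0.433 0.183] lo [0.49  0.406 0.005] hi [0.536 0.452 0.183]
scene tape 0.97 [313
[... 2158 characters left out ...]
6 ] lo [ 0.451 -0.292  0.003] hi [ 0.51  -0.236  0.063]
side coupling 0.87 [306. 239.  19.  22.] z95 0.061 topmid [ 0.465 -0.266  0.06 ] lo [ 0.451 -0.292  0.007] hi [ 0.509 -0.236  0.062]
side elbow 0.72 [327. 295.  38.  28.] z95 0.059 topmid [ 0.378 -0.46   0.056] lo [ 0.331 -0.496  0.023] hi [ 0.432 -0.435  0.06 ]
side elbow 0.36 [147. 120.  23.  46.] z95 0.181 topmid [0.374 0.431 0.184] lo [0.347 0.406 0.009] hi [0.396 0.444 0.184]
side small_carton 0.8 [159. 175.  23.  32.] z95 0.054 topmid [0.304 0.249 0.051] lo [0.262 0.203 0.003] hi [0.338 0.292 0.055]
side plug 0.62 [273. 274.  23.  30.] z95 0.043 topmid [ 0.315 -0.297  0.042] lo [ 0.291 -0.325  0.005] hi [ 0.344 -0.273  0.044]
1.15
```

View pics/top_scene.png

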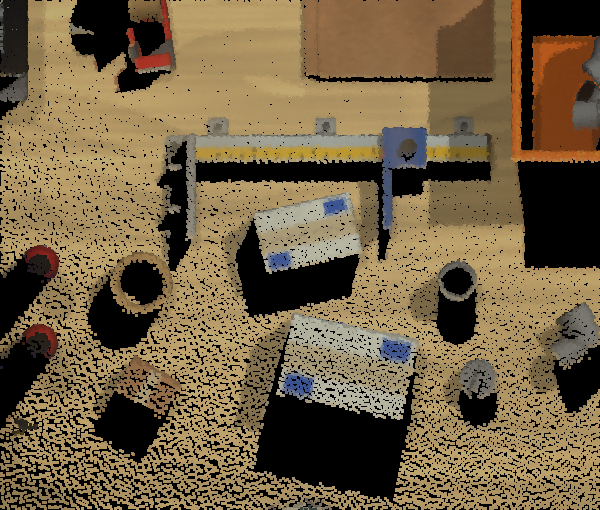

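View pics/top_side.png

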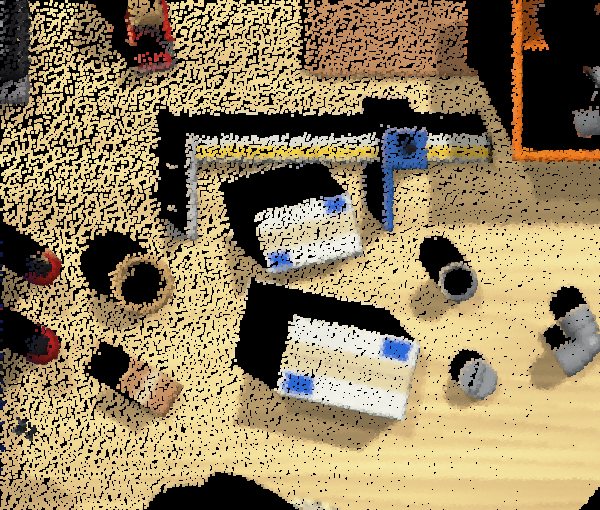

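Run:
```python
from h import *
for n in ["scene","side"]:
    P=np.load(n+"P.npy").reshape(-1,3); P=P[np.isfinite(P).all(1)]
    # rail top
    t=P[(abs(P[:,2]-.041)<.005)&(P[:,0]>.62)&(P[:,0]<.76)&(P[:,1]>-.32)&(P[:,1]<.18)]
    ys=np.arange(-.29,.17,.02);lo=[];hi=[];yy=[]
    for y in ys:
        if -.22<y<-.13: continue
        b=t[abs(t[:,1]-y)<.01]; 
        if len(b)<8: continue
        lo.append(np.percentile(b[:,0],4));hi.append(np.percentile(b[:,0],96));yy.append(y)
    print(n,"rail front",np.polyfit(yy,lo,1).round(4),"back",np.polyfit(yy,hi,1).round(4)); print(np.round(lo,3))
    # end stop top
    t=P[(abs(P[:,2]-.051)<.005)&(P[:,0]>.55)&(P[:,0]<.73)&(P[:,1]>.13)&(P[:,1]<.25)]
    for x in np.arange(.55,.73,.02):
        b=t[abs(t[:,0]-x)<.01]
        if len(b)>4: print("stop x%.2f y %.3f..%.3f"%(x,*np.percentile(b[:,1],[4,96])),len(b))
    t=P[(abs(P[:,2]-.05)<.005)&(P[:,0]>.54)&(P[:,0]<.67)&(P[:,1]>-.2)&(P[:,1]<-.1)]
    for x in np.arange(.55,.68,.02):
        b=t[abs(t[:,0]-x)<.01]
        if len(b)>4: print("jaw x%.2f y %.3f..%.3f"%(x,*np.percentile(b[:,1],[4,96])),len(b))
    print("jaw xmin",t[:,0].min() if len(t) else 0)
    t=P[(P[:,2]>.06)&(P[:,2]<.072)&(P[:,0]>.46)&(P[:,0]<.66)&(P[:,1]>-.11)&(P[:,1]<.1)]
    b=cv2.minAreaRect(t[:,:2].astype(np.float32)*1000); print("carton",b, cv2.boxPoints(b).round(0).tolist())
```

```text
scene rail front [0.0026 0.6771] back [-0.0019  0.7209]
[0.684 0.684 0.684 0.684 0.683 0.684 0.683 0.622 0.621 0.683 0.684 0.684
 0.684 0.683 0.685 0.683 0.683 0.682 0.683]
stop x0.55 y 0.176..0.188 8
stop x0.57 y 0.175..0.186 18
stop x0.59 y 0.176..0.187 21
stop x0.61 y 0.176..0.185 17
stop x0.63 y 0.177..0.186 17
stop x0.65 y 0.176..0.187 24
stop x0.67 y 0.177..0.188 20
stop x0.69 y 0.176..0.188 24
stop x0.71 y 0.176..0.187 25
jaw x0.57 y -0.151..-0.140 13
jaw x0.59 y -0.151..-0.141 22
jaw x0.61 y -0.150..-0.140 23
jaw x0.63 y -0.151..-0.140 24
jaw x0.65 y -0.151..-0.140 28
jaw x0.67 y -0.150..-0.140 9
jaw xmin 0.5686554941819735
carton ((560.3622436523438, -12.4520263671875), (102.2202377319336, 162.54922485351562), 13.438742637634277) [[492.0, 55.0], [530.0, -103.0], [629.0, -80.0], [591.0, 78.0]]
side rail front [0.001 0.68 ] back [-0.0063  0.721 ]
[0.683 0.682 0.683 0.685 0.683 0.684 0.682 0.629 0.683 0.684 0.683 0.683
 0.682 0.683 0.682 0.682 0.683 0.681 0.683]
stop x0.55 y 0.174..0.185 6
stop x0.57 y 0.176..0.188 16
stop x0.59 y 0.175..0.186 13
stop x0.61 y 0.175..0.186 12
stop x0.63 y 0.175..0.187 15
stop x0.65 y 0.176..0.188 9
stop x0.67 y 0.174..0.190 15
stop x0.69 y 0.177..0.188 12
stop x0.71 y 0.165..0.189 16
jaw x0.57 y -0.153..-0.143 11
jaw x0.59 y -0.152..-0.140 16
jaw x0.61 y -0.152..-0.141 20
jaw x0.63 y -0.152..-0.140 16
jaw x0.65 y -0.153..-0.141 17
jaw x0.67 y -0.154..-0.140 9
jaw xmin 0.5665502330697373
carton ((561.5983276367188, -13.572921752929688), (106.60271453857422, 165.383056640625), 11.895450592041016) [[492.0, 56.0], [526.0, -105.0], [631.0, -84.0], [597.0, 78.0]]
```

Call:
servo_tool(
  steps=[
    [-30,-26,0,0,0,-6.7],
    [-65,-57,0,0,0,-13.4],
    [-100,-88,0,0,0,-20.1],
    [-135,-119,0,0,0,-26.8],
    [-170,-150,0,0,0,-26.8],
    [-205,-181,0,0,0,-26.8],
    [-240,-212,0,0,0,-26.8],
    [-270,-238,0,0,0,-26.8],
  ],
  hand=0,
)

```text
clock: 1.95
position: [0.3934, 0.177, 0.2316]
ee_rot: [0.001, 0.0, 1.0, -0.0]
contact_force: [1.1, -0.0, 0.7]
width: 0.0855
```

Call:
servo_tool(
  steps=[
    [-17,-43,0,0,0,0],
    [-34,-86,10,0,0,0],
    [-51,-129,25,0,0,0],
    [-66,-165,40,0,0,0],
    [-75,-187,60,0,0,0],
    [-75,-187,90,0,0,0],
    [-75,-187,110,0,0,0],
    [-75,-187,110,0,0,0],
  ],
)

```text
clock: 2.75
position: [0.4657, -0.0079, 0.1189]
ee_rot: [-0.003, 0.0, 1.0, 0.001]
contact_force: [-0.4, 0.4, 0.1]
width: 0.0855
```

```bash
python3 - <<'E'
from h import *
for n in ["side","wrist","scene"]:
    p,d=cams.get_image(n); cv2.imwrite(f"pics/{n}1.png",p[...,::-1])
E
python3 -c "
import cv2,numpy as np
a=[cv2.imread(f'pics/{n}1.png') for n in('side','scene','wrist')]
cv2.imwrite('pics/m1.png',np.vstack([cv2.resize(np.hstack(a[:2]),(800,300)),cv2.resize(np.hstack([a[2],a[2]*0]),(800,300))]))"
```

```text
(no output)
```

View pics/m1.png

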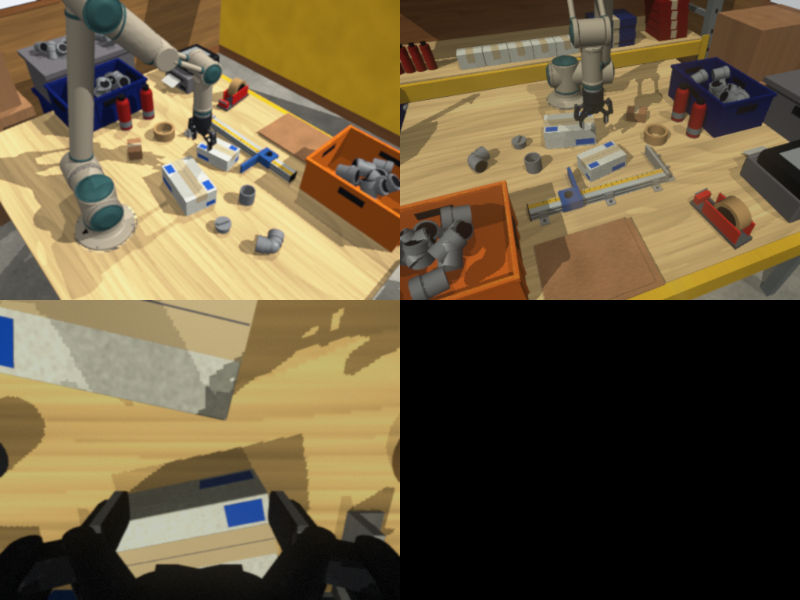

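Run:
```python
from h import *
s=telemetry.get_state(); p,d=cams.get_image("wrist"); K,Rw,o=pose("wrist",s)
P=cloud(d,K,Rw,o); q=P.reshape(-1,3)
t=q[(abs(q[:,2]-.066)<.006)&(q[:,0]>.45)&(q[:,0]<.66)]
for y in np.arange(-.1,.07,.02):
    b=t[abs(t[:,1]-y)<.01]
    if len(b)>5: print(round(y,2),np.percentile(b[:,0],2).round(4),len(b))
b=q[(abs(q[:,2]-.088)<.006)&(q[:,0]<.45)]; print("big max x",np.nanpercentile(b[:,0],99.5),s["position"])
print(proj([[.479,.04,.03],[.479,-.06,.03],[.425,.005,.088]],K,Rw,o))
f=q[(q[:,2]>.1)&(q[:,2]<.2)]; print(np.nanmin(f,0),np.nanmax(f,0))
```

```text
-0.08 0.5254 1122
-0.06 0.5206 1967
-0.04 0.5159 1845
-0.02 0.5116 2041
0.0 0.5074 2211
0.02 0.503 2289
0.04 0.4985 2580
0.06 0.4967 2048
big max x 0.41915143922354614 [ 0.46883692 -0.00791752  0.1222877 ]
[[311.28863179 205.79944655]
 [189.25101346 205.89555992]
 [274.23380951 152.47303104]]
[ 0.45078441 -0.08105147  0.13471989] [0.48177628 0.06844168 0.19999858]
```

Call:
servo_tool(
  steps=[
    [0,0,30,0,0,0],
    [0,0,60,0,0,0],
    [0,0,85,0,0,0],
    [0,0,98,0,0,0],
    [-8,0,100,0,0,0],
    [-15,0,102,0,0,0],
    [-20,0,105,0,0,0],
    [-25,0,108,0,0,0],
  ],
)

```text
clock: 3.75
position: [0.4921, -0.0076, 0.0139]
ee_rot: [-0.001, -0.001, 1.0, 0.0]
contact_force: [-5.5, 1.9, 3.7]
width: 0.0858
```

Call:
servo_tool(
  steps=[
    [-6,0,0,0,0,0],
    [-12,0,0,0,0,0],
    [-18,0,0,0,0,0],
    [-24,0,0,0,0,0],
    [-30,0,0,0,0,0],
    [-36,0,0,0,0,0],
    [-42,0,0,0,0,0],
    [-48,0,0,0,0,0],
  ],
)

```text
clock: 4.55
position: [0.54, -0.0081, 0.0134]
ee_rot: [-0.001, 0.0, 1.0, -0.0]
contact_force: [-6.0, 0.1, 3.6]
width: 0.0858
```

Run:
```python
from h import *
print(telemetry.get_state()["contact_force"])
a=[]
for n in ["side","scene"]:
    p,d=cams.get_image(n); a.append(p[...,::-1])
    K,Rw,o=pose(n); q=cloud(d,K,Rw,o).reshape(-1,3)
    t=q[(abs(q[:,2]-.067)<.005)&(q[:,0]>.5)&(q[:,0]<.675)&(q[:,1]>-.13)&(q[:,1]<.12)]
    print(n,cv2.minAreaRect(t[:,:2].astype(np.float32)*1000))
    for y in np.arange(-.09,.07,.02):
        b=t[abs(t[:,1]-y)<.01]
        if len(b)>5: print(round(y,2),np.percentile(b[:,0],[2,98]).round(3),len(b))
cv2.imwrite('pics/m2.png',np.hstack([a[0][100:300,150:450],a[1][120:320,120:420]]))
```

```text
[-5.95087338  0.08707393  3.58906006]
side ((592.50537109375, -23.78040313720703), (123.4525375366211, 163.52406311035156), 1.04477059841156)
-0.09 [0.551 0.65 ] 118
-0.07 [0.536 0.649] 101
-0.05 [0.544 0.651] 81
-0.03 [0.603 0.651] 52
-0.01 [0.56  0.652] 60
0.01 [0.606 0.649] 43
0.03 [0.53  0.652] 22
scene ((599.812744140625, -22.932388305664062), (110.32059478759766, 161.04440307617188), 1.773126244544983)
-0.09 [0.555 0.651] 176
-0.07 [0.547 0.653] 184
-0.05 [0.553 0.651] 174
-0.03 [0.555 0.651] 161
-0.01 [0.555 0.652] 171
0.01 [0.557 0.652] 165
0.03 [0.55  0.652] 170
0.05 [0.552 0.652] 142
```

View pics/m2.png

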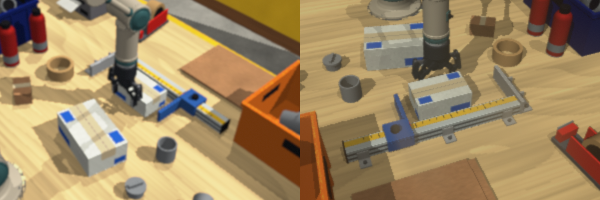

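Call:
servo_tool(
  steps=[
    [-5,0,0,0,0,0],
    [-10,0,0,0,0,0],
    [-15,0,0,0,0,0],
    [-20,0,0,0,0,0],
    [-24,0,0,0,0,0],
    [-27,0,0,0,0,0],
    [-29,0,0,0,0,0],
    [-30,0,0,0,0,0],
  ],
)

```text
clock: 5.45
position: [0.5699, -0.0081, 0.0133]
ee_rot: [-0.001, 0.0, 1.0, -0.0]
contact_force: [-6.7, -0.7, 4.0]
width: 0.085
```

Call:
servo_tool(
  steps=[
    [-1,0,0,0,0,0],
    [-1.5,0,0,0,0,0],
    [-2,0,0,0,0,0],
    [-2,0,0,0,0,0],
  ],
)

```text
clock: 5.85
position: [0.5709, -0.0081, 0.0134]
ee_rot: [-0.002, 0.0, 1.0, -0.0]
contact_force: [-7.8, -0.3, 5.2]
width: 0.0857
```

Call:
servo_tool(
  steps=[
    [-1,0,0,0,0,0],
    [-2,0,0,0,0,0],
    [-2,0,0,0,0,0],
  ],
)

```text
clock: 6.15
position: [0.5708, -0.0081, 0.0134]
ee_rot: [-0.004, 0.0, 1.0, -0.0]
contact_force: [-11.1, -0.5, 8.4]
width: 0.0852
```

Call:
servo_tool(
  steps=[
    [5,0,0,0,0,0],
    [20,0,0,0,0,0],
    [25,0,-30,0,0,0],
    [25,0,-70,0,0,0],
    [25,0,-100,0,0,0],
    [25,0,-105,0,0,0],
  ],
)

```text
clock: 6.75
position: [0.5547, -0.0087, 0.1229]
ee_rot: [0.006, 0.0, 1.0, -0.001]
contact_force: [0.9, -0.8, 0.0]
width: 0.0857
```

Call:
servo_tool(
  steps=[
    [-10,-40,0,0,0,0],
    [-25,-80,0,0,0,0],
    [-40,-120,0,0,0,0],
    [-55,-160,0,0,0,0],
    [-62,-187,0,0,0,0],
    [-62,-187,0,0,0,0],
    [-62,-187,0,0,0,0],
  ],
  hand=255,
)

```text
clock: 7.45
position: [0.612, -0.1954, 0.1172]
ee_rot: [-0.0, 0.001, 1.0, 0.0]
contact_force: [0.6, 0.0, 0.4]
width: 0.0
```

Run:
```python
from h import *
s=telemetry.get_state();print(s["position"],s["width"])
for n in ["scene","wrist"]:
    s=telemetry.get_state()
    p,d=cams.get_image(n); cv2.imwrite(f"pics/{n}3.png",p[...,::-1])
    K,Rw,o=pose(n,s); q=cloud(d,K,Rw,o).reshape(-1,3)
    t=q[(abs(q[:,2]-.067)<.005)&(q[:,0]>.5)&(q[:,0]<.69)&(q[:,1]>-.13)&(q[:,1]<.12)]
    if len(t)>50: print(n,cv2.minAreaRect(t[:,:2].astype(np.float32)*1000))
    t=q[(abs(q[:,2]-.047)<.005)&(q[:,0]>.57)&(q[:,0]<.67)&(q[:,1]>-.18)&(q[:,1]<-.12)]
    if len(t)>20: print(n,"jaw",np.percentile(t[:,1],[3,97]))
```

```text
[ 0.61204795 -0.19544082  0.11717609] 1.874255512777718e-05
scene ((631.0919189453125, -22.858901977539062), (160.7030487060547, 104.54085540771484), 89.17469024658203)
scene jaw [-0.15149676 -0.13954355]
wrist ((632.303955078125, -50.38194274902344), (99.91748809814453, 100.52275848388672), 0.006024099886417389)
wrist jaw [-0.1487274  -0.13736162]
```

View pics/scene3.png

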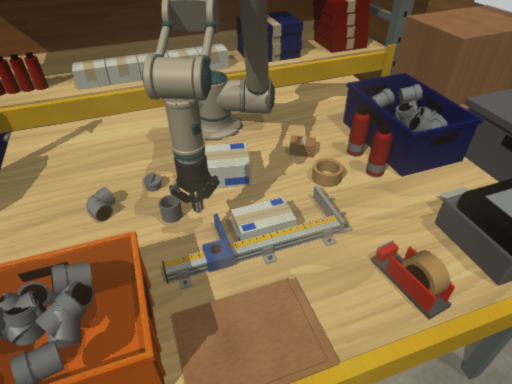

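Call:
servo_tool(
  steps=[
    [0,0,30,0,0,0],
    [0,0,60,0,0,0],
    [0,0,85,0,0,0],
    [0,0,99,0,0,0],
    [0,6,99,0,0,0],
    [0,12,99,0,0,0],
    [0,18,99,0,0,0],
    [0,24,99,0,0,0],
  ],
)

```text
clock: 8.35
position: [0.6129, -0.1704, 0.0208]
ee_rot: [0.001, -0.0, 1.0, -0.0]
contact_force: [0.5, -0.7, 0.0]
width: 0.0002
```

Call:
servo_tool(
  steps=[
    [0,6,0,0,0,0],
    [0,12,0,0,0,0],
    [0,18,0,0,0,0],
    [0,24,0,0,0,0],
    [0,30,0,0,0,0],
    [0,36,0,0,0,0],
    [0,42,0,0,0,0],
    [0,48,0,0,0,0],
  ],
)

```text
clock: 9.15
position: [0.6124, -0.1244, 0.0195]
ee_rot: [0.0, -0.001, 1.0, -0.002]
contact_force: [0.1, -8.9, 2.8]
width: -0.0001
```

Call:
servo_tool(
  steps=[
    [0,7,0,0,0,0],
    [0,14,0,0,0,0],
    [0,21,0,0,0,0],
    [0,28,0,0,0,0],
    [0,35,0,0,0,0],
    [0,42,0,0,0,0],
    [0,49,0,0,0,0],
    [0,56,0,0,0,0],
  ],
)

```text
clock: 9.95
position: [0.6123, -0.0686, 0.0195]
ee_rot: [0.0, -0.001, 1.0, -0.002]
contact_force: [-0.2, -8.7, 3.5]
width: -0.0003
```

```bash
cat > chk.py <<'E'
from h import *
import sys
s=telemetry.get_state();print(s["clock"],s["position"],s["contact_force"])
for n in ["scene","side"]:
    p,d=cams.get_image(n); cv2.imwrite(f"pics/{n}{sys.argv[1]}.png",p[...,::-1])
    K,Rw,o=pose(n,s); q=cloud(d,K,Rw,o).reshape(-1,3)
    t=q[(abs(q[:,2]-.067)<.005)&(q[:,0]>.56)&(q[:,0]<.70)&(q[:,1]>-.1)&(q[:,1]<.2)]
    print(n,cv2.minAreaRect(t[:,:2].astype(np.float32)*1000)); print(" x",np.percentile(t[:,0],[1,99]).round(4)," y",np.percentile(t[:,1],[1,99]).round(4))
    for y in np.arange(-.08,.18,.03):
        b=t[abs(t[:,1]-y)<.015]
        if len(b)>9: print("  ",round(y,2),np.percentile(b[:,0],[2,98]).round(4))
    t=q[(abs(q[:,2]-.049)<.003)&(q[:,0]>.565)&(q[:,0]<.575)&(q[:,1]>-.18)&(q[:,1]<.03)]
    if len(t)>5: print(n,"jaw",np.percentile(t[:,1],[3,97]))
E
python3 chk.py 4
```

```text
9.95 [ 0.61226488 -0.06861555  0.01946912] [-0.19788716 -8.67364058  3.52222092]
scene ((635.6005249023438, 11.564552307128906), (110.6069107055664, 221.86856079101562), 5.2125983238220215)
 x [0.5821 0.683 ]  y [-0.0865  0.1173]
   -0.08 [0.6044 0.6993]
   -0.05 [0.6062 0.6793]
   -0.02 [0.6006 0.6808]
   0.01 [0.5842 0.6809]
   0.04 [0.5834 0.6806]
   0.07 [0.583  0.6806]
   0.1 [0.5824 0.6807]
   0.13 [0.5825 0.6795]
side ((635.6746826171875, 12.115707397460938), (113.69053649902344, 221.15818786621094), 3.752866506576538)
 x [0.5818 0.6914]  y [-0.091   0.1194]
   -0.08 [0.5974 0.6987]
   -0.05 [0.5832 0.606 ]
   -0.02 [0.5818 0.6218]
   0.01 [0.5827 0.631 ]
   0.04 [0.5828 0.6763]
   0.07 [0.5848 0.6793]
   0.1 [0.5838 0.6807]
   0.13 [0.5824 0.6796]
```

View pics/scene4.png

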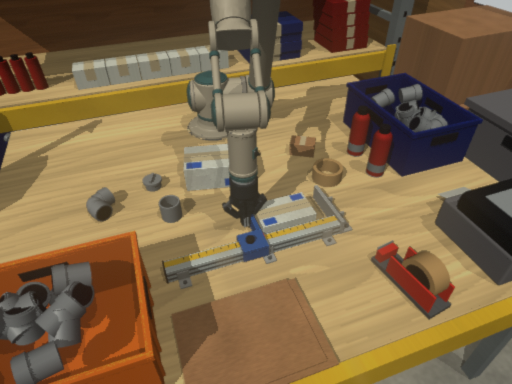

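Carton slides flush and square ahead of the jaw (end at y≈0.118; stop at 0.175). About 56 mm to go.

Call:
servo_tool(
  steps=[
    [0,7,0,0,0,0],
    [0,14,0,0,0,0],
    [0,21,0,0,0,0],
    [0,28,0,0,0,0],
    [0,35,0,0,0,0],
    [0,42,0,0,0,0],
    [0,47,0,0,0,0],
    [0,51,0,0,0,0],
  ],
)

```text
clock: 10.85
position: [0.6121, -0.0179, 0.0195]
ee_rot: [0.0, -0.001, 1.0, -0.002]
contact_force: [-0.0, -9.8, 2.5]
width: 0.0002
```

Call:
servo_tool(
  steps=[
    [0,1,0,0,0,0],
    [0,2,0,0,0,0],
    [0,3,0,0,0,0],
    [0,4,0,0,0,0],
    [0,4,0,0,0,0],
  ],
)

```text
clock: 11.35
position: [0.612, -0.0139, 0.0195]
ee_rot: [0.0, -0.001, 1.0, -0.002]
contact_force: [0.1, -10.1, 3.6]
width: -0.0001
```

Call:
servo_tool(
  steps=[
    [0,1,0,0,0,0],
    [0,2,0,0,0,0],
    [0,3,0,0,0,0],
    [0,3,0,0,0,0],
  ],
)

```text
clock: 11.75
position: [0.6121, -0.0116, 0.0195]
ee_rot: [0.0, -0.001, 1.0, -0.002]
contact_force: [-0.5, -11.5, 3.2]
width: 0.0001
```

Call:
servo_tool(
  steps=[
    [0,1,0,0,0,0],
    [0,2,0,0,0,0],
    [0,3,0,0,0,0],
    [0,3,0,0,0,0],
  ],
)

```text
clock: 12.15
position: [0.6123, -0.0086, 0.0203]
ee_rot: [0.0, -0.001, 1.0, -0.002]
contact_force: [-0.2, -10.1, 8.1]
width: -0.0001
```

```bash
python3 chk.py 5; python3 -c "
import cv2,numpy as np
a=cv2.imread('pics/scene5.png')[150:290,180:380];b=cv2.imread('pics/side5.png')[120:260,200:400]
cv2.imwrite('pics/m5.png',cv2.resize(np.hstack([a,b]),(800,280),interpolation=cv2.INTER_CUBIC))"
```

```text
12.15 [ 0.61234566 -0.00859027  0.0202634 ] [ -0.17646947 -10.13774017   8.11992952]
scene ((635.7490844726562, 68.60624694824219), (109.61831665039062, 218.9795379638672), 5.2322587966918945)
 x [0.5827 0.692 ]  y [-0.0268  0.1742]
   -0.02 [0.6094 0.6984]
   0.01 [0.6084 0.68  ]
   0.04 [0.6041 0.6807]
   0.07 [0.5858 0.68  ]
   0.1 [0.5831 0.6802]
   0.13 [0.583  0.6805]
   0.16 [0.585  0.6792]
side ((635.4714965820312, 69.55029296875), (113.80305480957031, 218.9739990234375), 3.931056499481201)
 x [0.5821 0.6949]  y [-0.0281  0.1745]
   -0.02 [0.6011 0.6979]
   0.01 [0.5839 0.6076]
   0.04 [0.5824 0.6239]
   0.07 [0.5813 0.6303]
   0.1 [0.5844 0.6739]
   0.13 [0.5832 0.6788]
   0.16 [0.5829 0.6809]
side jaw [0.00061407 0.01192749]
```

View pics/m5.png

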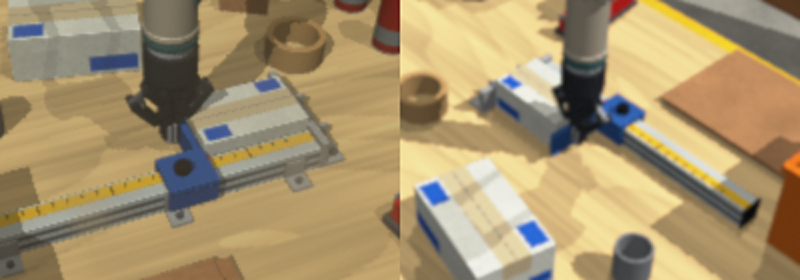

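Call:
servo_tool(
  steps=[
    [0,1,0,0,0,0],
    [0,2,0,0,0,0],
    [0,2,0,0,0,0],
    [0,2,0,0,0,0],
  ],
)

```text
clock: 12.65
position: [0.6125, -0.0085, 0.0205]
ee_rot: [0.001, -0.001, 1.0, -0.004]
contact_force: [-1.1, -16.1, 8.6]
width: 0.0002
```

Call:
servo_tool(
  steps=[
    [0,1,0,0,0,0],
    [0,1.5,0,0,0,0],
    [0,1.5,0,0,0,0],
  ],
)

```text
clock: 12.95
position: [0.6125, -0.0084, 0.0205]
ee_rot: [0.001, -0.002, 1.0, -0.005]
contact_force: [-2.3, -20.8, 8.3]
width: -0.0003
```

Call:
servo_tool(
  steps=[
    [0,-5,0,0,0,0],
    [0,-20,0,0,0,0],
    [0,-35,0,0,0,0],
    [0,-40,-30,0,0,0],
    [0,-40,-75,0,0,0],
    [20,-40,-120,0,0,0],
    [60,-40,-150,0,0,0],
    [100,-40,-170,0,0,0],
  ],
)

```text
clock: 13.75
position: [0.5116, -0.0427, 0.191]
ee_rot: [0.001, 0.0, 1.0, 0.0]
contact_force: [0.2, 0.7, 0.1]
width: -0.0003
```

Call:
servo_tool(
  steps=[
    [40,-25,0,0,0,0],
    [80,-50,0,0,0,0],
    [115,-75,0,0,0,0],
    [115,-75,0,0,0,0],
  ],
)

```text
clock: 14.15
position: [0.3919, -0.1185, 0.1886]
ee_rot: [-0.002, 0.002, 1.0, 0.0]
contact_force: [0.7, 0.4, 0.0]
width: 0.0001
```

```bash
sed -i 's/>-.1)&(q\[:,1\]<.2/>.0)\&(q[:,1]<.2/' chk.py; python3 chk.py 6
python3 - <<'E'
from h import *
for n in ["scene","side"]:
    p,d=cams.get_image(n);K,Rw,o=pose(n); q=cloud(d,K,Rw,o).reshape(-1,3)
    t=q[(q[:,2]>.058)&(q[:,2]<.075)&(q[:,0]>.56)&(q[:,0]<.676)&(q[:,1]>.0)&(q[:,1]<.2)]
    print(n,"carton",cv2.minAreaRect(t[:,:2].astype(np.float32)*1000),"z",np.percentile(t[:,2],[5,50,95]).round(4),"ymed",np.percentile(t[:,1],[2,98]).round(4))
    for x in np.arange(.56,.59,.01):
      t=q[(abs(q[:,2]-.05)<.005)&(abs(q[:,0]-x)<.005)&(q[:,1]>-.03)&(q[:,1]<.19)]
      if len(t): print(" ",round(x,2),sorted(t[:,1].round(4))[:40])
E
python3 -c "
import cv2,numpy as np
a=cv2.imread('pics/scene6.png')[150:290,180:380];b=cv2.imread('pics/side6.png')[120:260,200:400]
cv2.imwrite('pics/m6.png',cv2.resize(np.hstack([a,b]),(800,280),interpolation=cv2.INTER_CUBIC))"
```

```text
14.15 [ 0.39194108 -0.11849184  0.18858737] [0.72301047 0.43379077 0.03426875]
scene ((631.3065185546875, 96.45664978027344), (103.29447937011719, 161.9354248046875), 0.3702988922595978)
 x [0.5824 0.681 ]  y [0.0168 0.1742]
   0.01 [0.583  0.6784]
   0.04 [0.5842 0.6799]
   0.07 [0.5837 0.6802]
   0.1 [0.5828 0.6805]
   0.13 [0.5831 0.6806]
   0.16 [0.5841 0.6801]
scene jaw [0.00392448 0.01395949]
side ((634.7090454101562, 94.2671890258789), (101.35454559326172, 170.68650817871094), 3.0125155448913574)
 x [0.5835 0.6836]  y [0.0145 0.1728]
   0.01 [0.5884 0.6772]
   0.04 [0.599 0.681]
   0.07 [0.6252 0.6837]
   0.1 [0.6654 0.6844]
   0.16 [0.5812 0.5984]
scene carton ((627.2154541015625, 95.94194030761719), (161.60736083984375, 97.03382110595703), 89.99494934082031) z [0.0629 0.0653 0.0675] ymed [0.0167 0.1725]
  0.56 [np.float64(0.1754), np.float64(0.1757), np.float64(0.179), np.float64(0.1828), np.float64(0.1832), np.float64(0.1854), np.float64(0.1861), np.float64(0.188)]
  0.57 [np.float64(0.0041), np.float64(0.0083), np.float64(0.0091), np.float64(0.0097), np.float64(0.0126), np
[... 445 characters left out ...]
3702392578, 168.5480194091797), 4.212907314300537) z [0.0606 0.0657 0.0701] ymed [0.0145 0.1727]
  0.56 [np.float64(0.1716), np.float64(0.1748), np.float64(0.1775), np.float64(0.1786), np.float64(0.1803), np.float64(0.1815), np.float64(0.1829), np.float64(0.1878)]
  0.57 [np.float64(0.1732), np.float64(0.1773), np.float64(0.1789), np.float64(0.1825), np.float64(0.1843), np.float64(0.1852), np.float64(0.1885)]
  0.58 [np.float64(0.0316), np.float64(0.1556), np.float64(0.1582), np.float64(0.1687), np.float64(0.1717), np.float64(0.1745), np.float64(0.1745), np.float64(0.1765), np.float64(0.1768), np.float64(0.1808), np.float64(0.1836), np.float64(0.1846), np.float64(0.1869), np.float64(0.1895)]
```

View pics/m6.png

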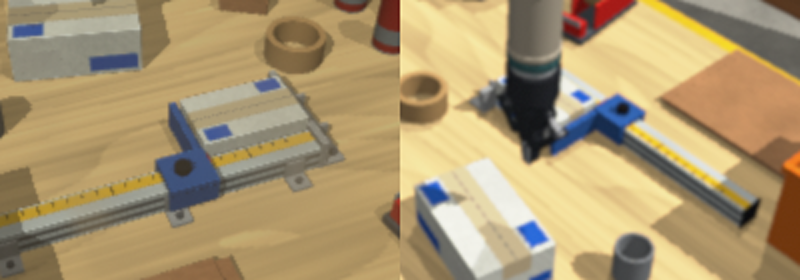

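Run:
```python
from h import *
from rig import sign_off
n="scene"; p,d=cams.get_image(n); K,Rw,o=pose(n); P=cloud(d,K,Rw,o)
for q in ["can_a","tape","coupling","elbow","small_carton","plug"]:
    for r in spotter.outline_of(q,n)[:2]:
        if r["conf"]<.45: continue
        t=P[r["region"]]; t=t[np.isfinite(t).all(1)]; t=t[t[:,2]>np.percentile(t[:,2],95)-.006]
        print(q,round(r["conf"],2),np.median(t,0).round(3))
print(telemetry.get_state()["contact_force"],telemetry.get_state()["clock"])
print(sign_off())
```

```text
can_a 0.88 [0.513 0.432 0.183]
can_a 0.84 [0.384 0.432 0.183]
tape 0.77 [0.479 0.262 0.048]
coupling 0.86 [ 0.488 -0.265  0.059]
elbow 0.83 [ 0.386 -0.459  0.056]
small_carton 0.93 [0.306 0.252 0.05 ]
plug 0.64 [ 0.32  -0.298  0.042]
[ 0.05609706 -0.4596963   0.47318278] 14.7
the job is handed in; nothing more can be done
None
```

The white carton is in the gauge's corner with the jaw closed on it, and I handed the job in at 14.7 s. Sign-off gave no verdict.

**What I did:** I pushed the carton square and flush against the rail with the two open fingers. It stalled there at about 11 N. Then, with the fingers shut, I pushed the blue jaw, which slid the carton along the rail to the end stop. It stalled again at about 21 N, and I withdrew clear.

**Last checks (scene camera):**

| Check | Measured |
|---|---|
| Carton top | Flat, about 65 mm above the bench |
| Squareness | About 0.006 rad off the gauge's axes |
| Far side | x ≈ 0.681, rail front measured at 0.677 to 0.684 |
| Far end | y ≈ 0.174 to 0.175, end stop at about 0.176 |
| Jaw opening | About 161 mm |
| Bystanders | All within about 4 mm of where they started |
| Tool | About 0.7 N, touching nothing |

**Check that disagreed:** the arm partly hid the carton from the side camera in the last picture. Its rectangle fits (3 to 4 degrees turned, 169 to 171 mm long) did not match the scene camera. I put this down to the hidden part of the carton and relied on the scene camera and the force stalls.

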